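# Slide the blue blank out over the end of the filing ledge

### The job

Get the blue metal blank ready for filing: push it with the fingertips along the wooden ledge, its long far side lying against the steel fence, until it sticks out over the ledge's right-hand end with its white scribed line level with that end. Only push it: never pick it up, tip it or let it drop. Leave everything else where it stands, and end clear of everything with the blank at rest.

Things in the scene. Friction and masses are not known exactly. Their poses are not given: they have to be found in the camera images.
- ledge: Fixed light wooden board on two feet, 340 mm long (y) by 150 mm deep (x), flat top 70 mm above the bench. Origin: centre of its underside, at bench height; x points away from the robot across it, y to the left along it. A steel fence stands along the whole far side, x = +63 to +75 mm, 14 mm above the top; near side and both ends are open. Right-hand end at y = -170 mm.
- ledge_end (a point): Middle of the top edge of the ledge's right-hand end, 70 mm above the bench; axes as the ledge's. Beyond it (-y) there is free air down to the bench.
- blank: Loose flat blue plate, 90 mm wide (x), 160 mm long (y), 6 mm thick, about 0.24 kg; slides at 1 to 2 N. It lies flat on the ledge, off the fence and a little askew. Origin: centre of its underside; axes as the ledge's when square to it. Line and two small drawn holes are on its right-hand (-y) half. Against the fence its origin is at x = +18 mm of the ledge; line at the end: y = -150 mm.
- blank_line (a point): Middle of the white scribed line, on the top face of the blank, 6 mm above its underside: the line runs across the blank's full width, parallel to its short ends, 60 mm from its right-hand end (at y = -20 mm of the blank).
- jar: Grease jar with black lid, 54 mm across, 70 mm high, on the bench in front of the ledge; to be left alone. Origin at the centre of its underside.
- marker_pen: White marker pen with blue cap, 125 mm long, 16 mm thick, lying on the bench in front of the ledge; to be left alone. Origin on the bench under its middle.
- cup: Black threaded cup, 47 mm across, 24 mm high, on the bench behind the ledge; to be left alone. Origin at the centre of its underside.
- tape: Roll of blue tape lying flat, 62 mm across, 19 mm high, on the bench behind the ledge; to be left alone. Origin at the centre of its underside.
- caliper: Black brake caliper, 30 x 55 x 36 mm high, on the bench in front of the ledge's left end; to be left alone. Origin at the centre of its underside.
Things that resemble listed ones, but are neither listed nor needed, are in the scene too. Of the things that look like the blank, the smaller one is meant.

How it is judged:
At the end, for the whole second after the job is handed in: The blank lies flat and still on the ledge, square to it within 0.05 rad and its far side within 5 mm of the fence, with its white line within 8 mm of the ledge's right-hand end (so about 60 mm of it overhangs) (y of blank_line in the frame of ledge_end between -0.008 and 0.008 m and x of blank in the frame of ledge above 0.013 m and angle between the y axis of blank and the y axis of ledge, either way round below 0.05 rad and angle between blank's own z axis and vertical below 0.03 rad and z of blank in the frame of ledge between 0.067 and 0.073 m and linear speed of blank below 0.01 m/s); the robot touches nothing.
It fails at once if the blank is lifted off the ledge by more than 8 mm (z of blank in the frame of ledge above 0.078 m).
It fails at once if the blank is tipped (more than 0.15 rad) or falls off the ledge (angle between blank's own z axis and vertical above 0.15 rad or z of blank in the frame of ledge below 0.05 m).
It fails at once if one of the other loose things is moved by more than 20 mm (distance of any of jar, marker_pen, cup, tape, caliper from where it was at the start of the episode above 0.02 m).
It also fails if it takes over 56 s, if anything falls off the work surface, if the arm or the gripper's body presses on something with over 40 N, if the wrist force passes 120 N, or if a joint passes its speed limit or range.

### The arm

A 6-joint arm with a two-finger parallel gripper is mounted at the origin on a cart in front of the work surface, level with it; the furniture and walls round the work are solid. World frame = base frame: x ahead of the robot, y to its left, z up, the work surface at z = 0. Lengths are in m, angles in rad, forces in N, time in s.
With the tool pointing down it reaches from about 0.375 to 0.975 m from the base axis. Payload 3.8 kg.
Tool frame: the origin (TCP) lies at the very end of the fingers, on their centre line; the grasp point (between the pads) lies 19 mm behind it; z points along the fingers, y is the line along which they close (so a half turn about z gives the same grasp; the last joint's range is limited). The gripper opens to 85 mm and grips with 20 to 120 N. Pads are 22 mm wide; open, the fingers measure 114 mm over their backs; the gripper's body (76 mm by 85 mm) begins 54 mm behind the grasp point. The pads swing forward as they close: fully open they stand 13 mm farther back than shut.
Start: joints at [1.119, 0.264, 1.604, -0, 1.274, -0.037], TCP at [0.272, 0.618, 0.231] pointing down, gripper open.
Joint ranges: [-2.63, 2.63], [-0.94, 2.18], [0.31, 2.57], [-1.31, 4.45], [0, 2.66], [-2.55, 2.55]. Speed limits (rad/s): [2.57, 2.57, 3.14, 3.14, 3.14, 3.14].

### API

Orientations are given as a rotation vector (axis times angle).
In Python, from cell import * gives the robot as it stands.
- The arm moves only by the shell command python3 -m crank 'ROWS'. ROWS is text: rows parted by semicolons, each of 7 numbers parted by spaces: the shift along the tool's x, y, z in mm, then the turn, a rotation vector about the tool's x, y, z in degrees, then the closure, from -1 (fully open) to 1 (shut), so that 0 is half open. A call has 1 to 10 rows; each row is the pose to reach, as a shift and turn from the pose commanded when the call began, along the tool's axes at that moment; what a row does not reach only later rows make up. A row lasts 1/12 s, in which the tool goes at most 41.7 mm and 7.16 degrees, less where a joint would pass 70% of its speed; a pose out of reach is approached as far as the arm can. A call with a gripper value outside its range is refused whole. The fingers move at their own pace and stop on an object; the grip force is fixed at half the most. Time passes only in rows, so rows that repeat a pose let the fingers close. It gives the time, the measured TCP pose, the force, the opening and the grip force at its end, in the units of the state.
- read_state(): the state, without advancing time (a new reading comes with each control period).
- snapshot(name): name is "side" or "top" or "wrist"; returns a dict with "img" (400x640x3 uint8, red, green, blue), "fx", "fy", "cx", "cy" (pixels), "k1" (the pictures are not rectified: a ray, as slopes to the right and down, at radius r is drawn at 1 + k1 r^2 times it, then the intrinsics apply), "position" and "attitude" of the camera in the world; the wrist camera has in their place "tool_from_camera" (4x4, takes a point from camera to tool coordinates, whose origin is the TCP and whose axes are the flange's). Camera axes: x right, y down, z forward; pixel columns grow to the right and rows downward; lengths in m; the calibration is good to about 2 mm. A picture is of the moment at which its call begins: read the wrist's pose just before it. There is no depth.
- hand_in(): hands the job in; it is judged then, once.
The state is a dict: "clock": time; "joint_pos": joint angles; "joint_vel": joint speeds; "effort": joint torques, N m; "tool_pos": TCP position; "eef_rot": TCP orientation; "contact_force": force on the tool from outside, world axes, zero at the start; "ft_torque": the same for the moment, N m; "grip_width": finger opening in m; "gripper_force": force on a finger pad.
Only numpy, scipy, OpenCV 4.12 (cv2) and the standard library are available. Lean on these libraries where they do the work, as an engineer would, in place of code of your own. Each camera call takes 0.05 s, during which the arm holds its last target. There are 200 camera calls.

## Working session

There is one attempt and no reset: what is moved stays moved. The work goes in short steps, Python scripts to look and compute and a shell command to move; the robot and the scene stay as the last step left them, time stands still between calls to the robot, and variables do not carry over. Pictures are saved under pics/ and viewed, at most 10 in all, crops included, and the job is handed in when it is done.

```bash
mkdir -p pics; ls; cat > h.py <<'E'
import numpy as np, cv2, json
from scipy.spatial.transform import Rotation as R
from cell import *
def cam(name):
    s=read_state(); d=snapshot(name); d["name"]=name
    if "tool_from_camera" in d:
        T=np.eye(4); T[:3,:3]=R.from_rotvec(s["eef_rot"]).as_matrix(); T[:3,3]=s["tool_pos"]
        M=T@np.array(d["tool_from_camera"]); d["P"]=M[:3,3]; d["A"]=M[:3,:3]
    else:
        d["P"]=np.array(d["position"]); a=np.array(d["attitude"])
        d["A"]=a if a.shape==(3,3) else (R.from_rotvec(a).as_matrix() if a.size==3 else None)
    d["K"]=np.array([[d["fx"],0,d["cx"]],[0,d["fy"],d["cy"]],[0,0,1.]])
    d["D"]=np.array([d["k1"],0,0,0.])
    return d
def onplane(d,px,z):
    px=np.array(px,float).reshape(-1,1,2)
    u=cv2.undistortPoints(px,d["K"],d["D"],None,None).reshape(-1,2)
    r=np.c_[u,np.ones(len(u))]@d["A"].T
    return d["P"]+r*((z-d["P"][2])/r[:,2])[:,None]
def proj(d,p):
    p=(np.array(p,float).reshape(-1,3)-d["P"])@d["A"]
    return cv2.projectPoints(p,np.zeros(3),np.zeros(3),d["K"],d["D"])[0].reshape(-1,2)
def save(d,fn): cv2.imwrite(fn,d["img"][:,:,::-1])
E
python3 - <<'E'
from h import *
s=read_state(); print(s)
for n in ("side","top","wrist"):
    d=cam(n); save(d,f"pics/{n}0.png"); print(n,d.get("position"),d.get("attitude"),d["fx"],d["k1"],d["P"],d["A"])
E
```

```text
pics
{'clock': 0.0, 'joint_pos': array([ 1.11909917e+00,  2.64787093e-01,  1.60537307e+00,  1.41118799e-05,
        1.27367442e+00, -3.69040966e-02]), 'joint_vel': array([ 0.00096934, -0.00113427, -0.00015247,  0.00185528, -0.00088452,
       -0.00167695]), 'effort': array([-3.07379232e-04, -5.15113378e+01, -3.67318547e+01, -1.25269262e-04,
        1.30966731e-02, -1.07934235e-05]), 'tool_pos': array([0.27170989, 0.61710972, 0.22993964]), 'eef_rot': array([-0.64678616, -3.07372271,  0.00341132]), 'contact_force': array([ 0.93512853, -0.71916977,  0.47741407]), 'ft_torque': array([-0.00415339,  0.03281457,  0.00293644]), 'gripper_force': 0.0, 'grip_width': 0.08528253181130348}
side [ 0.40911715 -0.52957328  0.57190548] [-2.22524712  0.26020907 -0.1168534 ] 410.43735057904684 -0.08478794674306245 [ 0.40911715 -0.52957328  0.57190548] [[ 0.97376195 -0.14598479  0.17457405]
 [-0.22746539 -0.60123267  0.76601487]
 [-0.0068669  -0.78562569 -0.61866398]]
top [0.31522597 0.1298563  1.27804047] [-2.10374587  2.151213   -0.21887038] 516.8850503865249 -0.016475664277555084 [0.31522597 0.1298563  1.27804047] [[-0.02346268 -0.98159841  0.18951008]
 [-0.99965187  0.02074737 -0.01629959]
 [ 0.01206781 -0.18982654 -0.98174348]]
wrist None None 350.52361604399084 -0.05146799089625318 [0.21032079 0.64563235 0.37343432] [[ 0.40337078  0.88242635  0.24210689]
 [ 0.91503426 -0.38839296 -0.1089184 ]
 [-0.00207986  0.2654706  -0.96411671]]
```

View pics/top0.png

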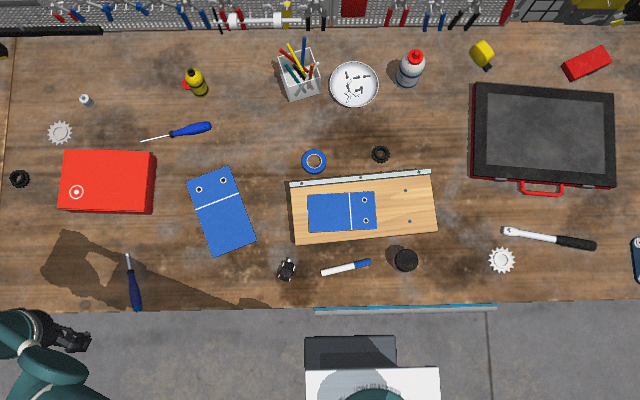

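View pics/side0.png

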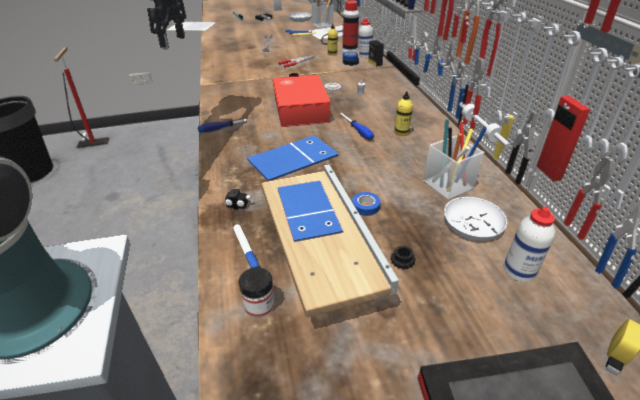

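Top view: two blue plates look alike. One is at (342,212) on the ledge. The other, at (221,211), lies on the bench and is larger, so the ledge one is meant. The blue tape at (314,161) and the pen cap at (362,264) are not plates. The fence runs from (290,184) to (431,172), and the ledge's right-hand end is at about x=436. The jar is at (405,259), the pen at (346,267) and the caliper at (286,269).

```bash
cat >> h.py <<'E'
def bluemask(im):
    h=cv2.cvtColor(im,cv2.COLOR_RGB2HSV)
    return cv2.inRange(h,(100,130,60),(125,255,255))
def rectpts(pw):
    (c,sz,a)=cv2.minAreaRect((pw[:,:2]*1000).astype(np.float32)); 
    b=cv2.boxPoints((c,sz,a)); return np.array(c),sz,b
def biggest(m,seed):
    cs,_=cv2.findContours(m,cv2.RETR_EXTERNAL,cv2.CHAIN_APPROX_NONE)
    return max((c for c in cs if cv2.boundingRect(c)[0]-3<=seed[0]<=sum(cv2.boundingRect(c)[0::2])+3 and cv2.boundingRect(c)[1]<=seed[1]<=sum(cv2.boundingRect(c)[1::2])),key=cv2.contourArea).reshape(-1,2)
def longdir(b):
    e=[b[1]-b[0],b[2]-b[1]]; e=max(e,key=np.linalg.norm); e=e*np.sign(e[1]); return np.degrees(np.arctan2(-e[0],e[1]))
E
python3 - <<'E'
from h import *
out=[]
for n,seedb,seedw in (("top",(342,212),(400,225)),("side",(310,210),(300,285))):
    d=cam(n); im=d["img"]
    m=cv2.morphologyEx(bluemask(im),cv2.MORPH_CLOSE,np.ones((7,7)))
    c,sz,b=rectpts(onplane(d,biggest(m,seedb),.076)); print(n,"blank",c,sz,longdir(b)); print(b.round(1))
    h=cv2.cvtColor(im,cv2.COLOR_RGB2HSV)
    w=cv2.inRange(h,(8,40,150),(25,150,255)); w=cv2.bitwise_or(w,m); w=cv2.morphologyEx(w,cv2.MORPH_OPEN,np.ones((5,5)))
    k=biggest(w,seedw); c,sz,b=rectpts(onplane(d,k,.07)); print("ledge wood",c,sz,longdir(b)); print(b.round(1))
    cv2.drawContours(im,[k.reshape(-1,1,2)],-1,(255,0,0),1)
    out.append(cv2.resize(im[160:260,270:450] if n=="top" else im[155:325,230:420],None,fx=3.3 if n=="top" else 2.0,fy=3.3 if n=="top" else 2.0))
W=max(o.shape[1] for o in out); out=[cv2.copyMakeBorder(o,0,0,0,W-o.shape[1],0) for o in out]
v=np.vstack(out)[:600]; cv2.imwrite("pics/crop.png",v[:,:,::-1]); print(v.shape)
d=cam("top"); print("jar top", onplane(d,[405,257],.07), "cup",onplane(d,[381,154],.024),"cal",onplane(d,[286,268],.036))
E
```

```text
top blank [515.49255371  63.5070343 ] (89.13774108886719, 158.57847595214844) 2.0299191
[[468.1 141.2]
 [473.8 -17.3]
 [562.8 -14.2]
 [557.2 144.3]]
ledge wood [520.61712646  11.25027466] (137.93194580078125, 338.4254455566406) 4.555056
[[ 438.4  174.5]
 [ 465.3 -162.9]
 [ 602.8 -152. ]
 [ 575.9  185.4]]
side blank [517.55975342  62.33349991] (86.9588623046875, 158.92564392089844) 2.0418646
[[471.3 140.2]
 [476.9 -18.6]
 [563.8 -15.5]
 [558.2 143.3]]
ledge wood [522.58447266  15.70324707] (140.39015197753906, 351.7484130859375) 4.5485888
[[ 438.7  185.5]
 [ 466.6 -165.2]
 [ 606.5 -154.1]
 [ 578.6  196.6]]
(600, 594, 3)
jar top [[ 0.4050173  -0.08180589  0.07      ]] cup [[ 0.66803786 -0.04328141  0.024     ]] cal [[0.38786918 0.19795496 0.036     ]]
```

View pics/crop.png

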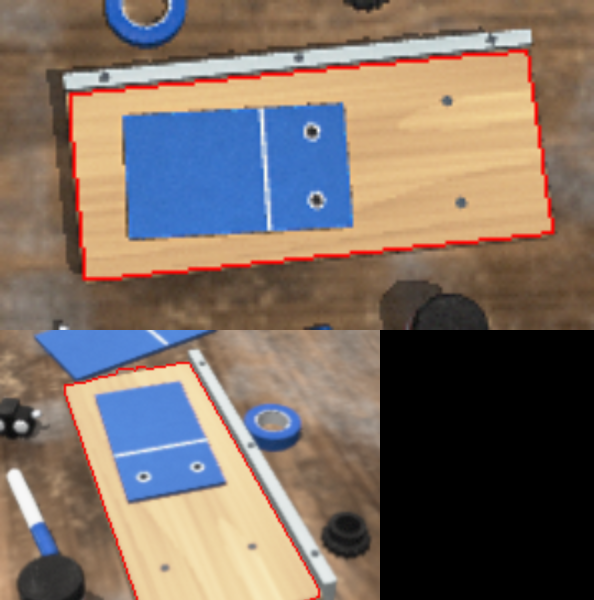

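The crop shows the smaller plate on the ledge, with its line and two holes on the right half. It measures 89x159 mm, which fits the description. Ledge yaw is 4.55° and the wood strip is 138 mm wide, as expected. First move: go to the near side of the blank.

```bash
cat >> h.py <<'E'
L0=np.array([.5268,.0115]); PSI=np.radians(4.55)
RL=np.array([[np.cos(PSI),-np.sin(PSI)],[np.sin(PSI),np.cos(PSI)]])
def toL(p): return (np.array(p)[...,:2]-L0)@RL
def go(xl,yl,z,ydeg):
    "tool-frame shift (mm) and turn (deg) to ledge-frame TCP (mm), tool y at ydeg from ledge x"
    s=read_state(); A=R.from_rotvec(s["eef_rot"]).as_matrix()
    t=np.r_[L0+RL@np.array([xl,yl])/1000,z/1000]
    a=PSI+np.radians(ydeg); y=np.array([np.cos(a),np.sin(a),0]); zz=np.array([0,0,-1.])
    B=np.c_[np.cross(y,zz),y,zz]
    print("now L",(toL(s["tool_pos"])*1000).round(1),"z",(s["tool_pos"][2]*1000).round(1),"F",s["contact_force"].round(1),"clk",s["clock"],"w",s["grip_width"])
    print("shift",(A.T@(t-s["tool_pos"])*1000).round(1),"turn",np.degrees(R.from_matrix(A.T@B).as_rotvec()).round(2))
E
python3 -c "
from h import *
go(-78,53,130,90)"
```

```text
now L [-206.   624.4] z 230.8 F [-0.6 -0.1  0.2] clk 0.3 w 0.08532559747931603
shift [-383.7 -442.2  101.2] turn [-4.000e-02 -1.000e-02 -2.831e+01]
```

```bash
python3 -m crank '-38 -44 0 0 0 -4 -1;-76 -88 0 0 0 -8 -1;-114 -132 0 0 0 -12 -1;-152 -176 0 0 0 -16 -1;-190 -220 0 0 0 -20 -1;-228 -264 0 0 0 -24 -1;-266 -308 0 0 0 -28 -1;-304 -352 0 0 0 -28.3 -1;-342 -396 0 0 0 -28.3 -1;-384 -442 0 0 0 -28.3 -1'; python3 -c "
from h import *
go(-78,53,130,90)"
```

```text
clock: 1.13
tool_pos: [0.3945, 0.2176, 0.2315]
eef_rot: [-0.125, 3.138, 0.0]
contact_force: [0.8, 0.5, -0.1]
grip_width: 0.0854
gripper_force: 0.0
now L [-115.5  216. ] z 231.5 F [ 0.8  0.5 -0.1] clk 1.1333 w 0.08540056542539254
shift [ -37.4 -163.   101.5] turn [0.02 0.05 0.02]
```

```bash
python3 -m crank '-37 -163 0 0 0 0 -1;-37 -163 0 0 0 0 -1;-37 -163 0 0 0 0 -1;-37 -163 0 0 0 0 -1;-37 -163 0 0 0 0 -1;-37 -163 50 0 0 0 -1;-37 -163 100 0 0 0 -1;-37 -163 100 0 0 0 -1;-37 -163 100 0 0 0 -1'; python3 - <<'E'
from h import *
go(-78,53,60,90)
d=cam("wrist"); save(d,"pics/w1.png")
E
```

```text
clock: 1.88
tool_pos: [0.4397, 0.0596, 0.1263]
eef_rot: [0.123, -3.129, 0.0]
contact_force: [-1.7, 0.1, 0.5]
grip_width: 0.0855
gripper_force: 0.0
now L [-83.   54.9] z 126.3 F [-1.7  0.1  0.5] clk 1.8833 w 0.08546248341374504
shift [-5.7 -1.9 66.2] turn [ 0.01 -0.58 -0.05]
```

View pics/w1.png

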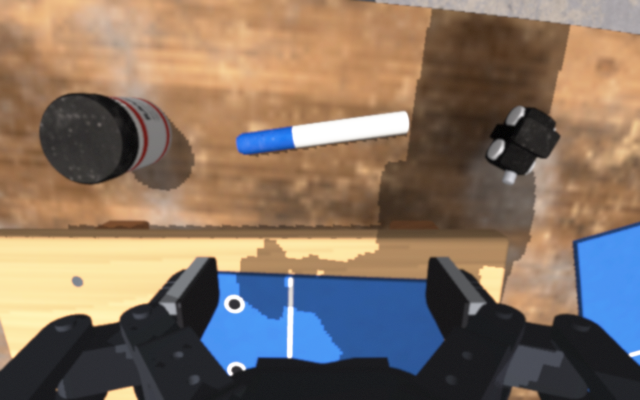

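The wrist view shows the open fingers straddling the blank's near edge (row ~275), with the ledge's near edge at row ~232. The jar (95,138), pen (320,132) and caliper (525,140) are below and clear. Going down slowly.

```bash
python3 -m crank '0 -2 20 0 0 0 -1;4 -2 40 0 0 0 -1;4 -2 50 0 0 0 -1;4 -2 56 0 0 0 -1;4 -2 60 0 0 0 -1;4 -2 62 0 0 0 -1;4 -2 62 0 0 0 -1;4 -2 62 0 0 0 -1'; python3 - <<'E'
from h import *
go(-78,53,60,90)
E
```

```text
clock: 2.6
tool_pos: [0.4414, 0.0578, 0.0702]
eef_rot: [-0.124, 3.138, 0.0]
contact_force: [-0.3, 0.1, 0.0]
grip_width: 0.0857
gripper_force: 0.0
now L [-81.5  52.9] z 70.2 F [-0.3  0.1  0. ] clk 2.6 w 0.08571758897725452
shift [-3.5  0.1 10.2] turn [-0.    0.09 -0.01]
```

```bash
python3 -m crank '0 0 4 0 0 0 -1;0 0 7 0 0 0 -1;0 0 9 0 0 0 -1;0 0 10 0 0 0 -1;0 0 10 0 0 0 -1;0 0 10 0 0 0 -1'; python3 - <<'E'
from h import *
go(-42,53,60,90)
d=cam("side"); im=d["img"][150:320,230:430]; cv2.imwrite("pics/s1.png",cv2.resize(im,None,fx=3.5,fy=3.5,interpolation=cv2.INTER_CUBIC)[:,:,::-1])
E
```

```text
clock: 3.1
tool_pos: [0.4403, 0.0576, 0.0592]
eef_rot: [0.124, -3.139, 0.0]
contact_force: [0.8, 0.2, -0.6]
grip_width: 0.0853
gripper_force: 0.0
now L [-82.5  52.8] z 59.2 F [ 0.8  0.2 -0.6] clk 3.1 w 0.08527230094562153
shift [-40.5   0.2  -0.8] turn [ 0.   -0.02 -0.02]
```

View pics/s1.png

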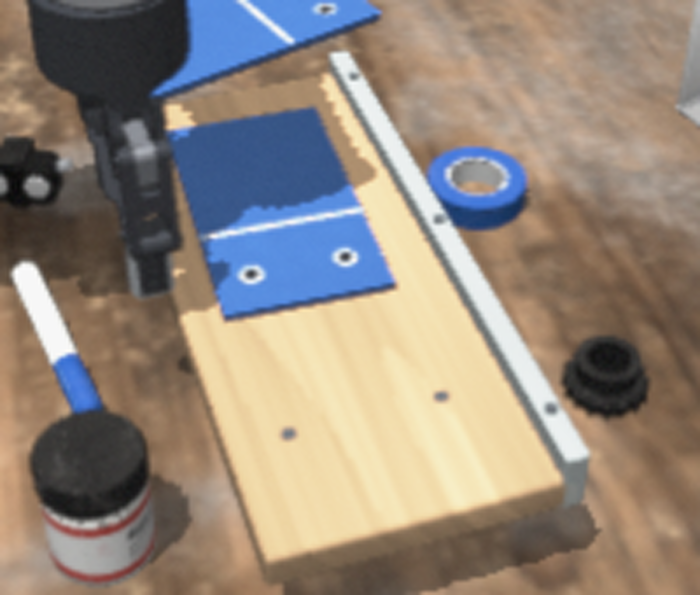

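The finger stands just at the ledge's near edge, level with its top; the blank is untouched. I'll push toward the fence in small steps.

```bash
python3 -m crank '-4 0 0 0 0 0 -1;-8 0 0 0 0 0 -1;-11 0 0 0 0 0 -1;-14 0 0 0 0 0 -1;-17 0 0 0 0 0 -1;-20 0 0 0 0 0 -1;-23 0 0 0 0 0 -1;-26 0 0 0 0 0 -1;-29 0 0 0 0 0 -1;-32 0 0 0 0 0 -1'; python3 - <<'E'
from h import *
go(-38,53,60,90)
E
```

```text
clock: 3.98
tool_pos: [0.4723, 0.0602, 0.0591]
eef_rot: [0.124, -3.138, -0.0]
contact_force: [-1.9, 0.2, 0.7]
grip_width: 0.0851
gripper_force: 0.7
now L [-50.5  52.9] z 59.1 F [-1.9  0.2  0.7] clk 3.9833 w 0.08510009346800707
shift [-12.5   0.1  -0.9] turn [ 0.   -0.04 -0.01]
```

```bash
python3 -m crank '-2 0 0 0 0 0 -1;-4 0 0 0 0 0 -1;-6 0 0 0 0 0 -1;-7 0 0 0 0 0 -1;-8 0 0 0 0 0 -1;-9 0 0 0 0 0 -1;-9 0 0 0 0 0 -1'; python3 - <<'E'
from h import *
go(-38,53,60,90)
E
```

```text
clock: 4.57
tool_pos: [0.4815, 0.0609, 0.0593]
eef_rot: [-0.124, 3.139, 0.0]
contact_force: [-1.2, 0.5, -1.0]
grip_width: 0.0853
gripper_force: 0.2
now L [-41.2  52.8] z 59.3 F [-1.2  0.5 -1. ] clk 4.5667 w 0.08529881437775855
shift [-3.2  0.2 -0.7] turn [ 0.    0.01 -0.02]
```

```bash
python3 -m crank '-1 0 0 0 0 0 -1;-2 0 0 0 0 0 -1;-2 0 0 0 0 0 -1'; python3 -m crank '-1 0 0 0 0 0 -1;-1 0 0 0 0 0 -1'
```

```text
clock: 4.82
tool_pos: [0.4836, 0.061, 0.0594]
eef_rot: [-0.124, 3.139, 0.0]
contact_force: [-1.3, -0.2, -0.8]
grip_width: 0.0852
gripper_force: 0.4
clock: 4.98
tool_pos: [0.4845, 0.0611, 0.0593]
eef_rot: [-0.124, 3.139, -0.0]
contact_force: [-0.7, -0.5, -0.1]
grip_width: 0.0856
gripper_force: 0.5
```

```bash
for i in 1; do python3 -m crank '-1 0 0 0 0 0 -1;-1 0 0 0 0 0 -1' | grep -E "tool_pos|contact"; done; python3 - <<'E'
from h import *
d=cam("side"); m=cv2.morphologyEx(bluemask(d["img"]),cv2.MORPH_CLOSE,np.ones((7,7)))
go(-38,53,60,90)
for n in("side","top"):
    d=cam(n); im=d["img"]
    save(d,f"pics/{n}_p.png")
    c=np.array([[63,-100,70],[63,150,70],[63,-165,84],[63,165,84]],float)
im=cam("side")["img"][150:320,230:430]; cv2.imwrite("pics/s2.png",cv2.resize(im,None,fx=3.5,fy=3.5,interpolation=cv2.INTER_CUBIC)[:,:,::-1])
E
```

```text
tool_pos: [0.4855, 0.0612, 0.0593]
contact_force: [-1.4, 0.4, -0.2]
now L [-37.3  52.8] z 59.3 F [-0.9  0.2  0.3] clk 5.2 w 0.08525258392238819
shift [ 0.7  0.2 -0.7] turn [-0.    0.01 -0.01]
```

View pics/s2.png

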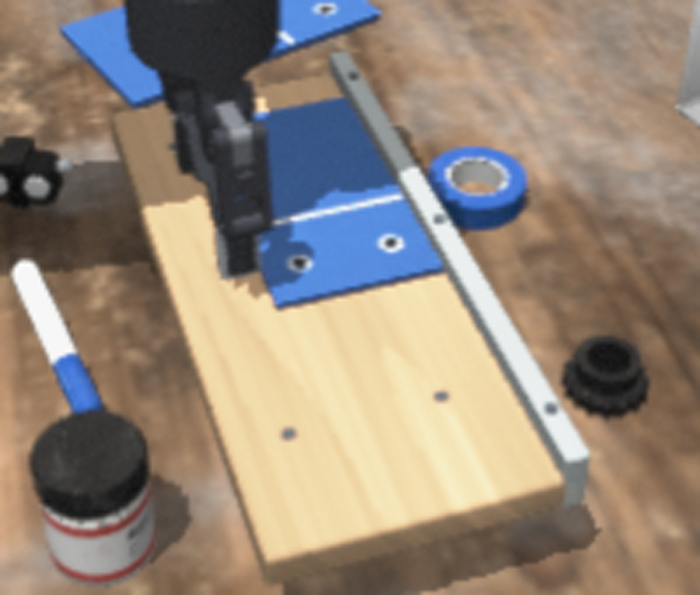

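The blank has reached, or nearly reached, the fence (its right far corner touches the fence line at (443,270) in the crop) and is square. I'll keep creeping until the force rises.

```bash
python3 -m crank '-0.5 0 0 0 0 0 -1;-1 0 0 0 0 0 -1;-1 0 0 0 0 0 -1' | grep -E "tool_pos|contact"
```

```text
tool_pos: [0.4863, 0.0613, 0.0593]
contact_force: [-1.2, -0.5, -0.2]
```

```bash
python3 -m crank '-0.5 0 0 0 0 0 -1;-1 0 0 0 0 0 -1;-1 0 0 0 0 0 -1' | grep -E "tool_pos|contact"
```

```text
tool_pos: [0.4864, 0.0613, 0.0591]
contact_force: [-4.9, -0.6, 3.3]
```

Force rose with no more travel, so the blank is on the fence. Back off, rise, turn 90° and go to the left end.

```bash
python3 -m crank '5 0 0 0 0 0 -1;14 0 0 0 0 0 -1;14 0 -15 0 0 0 -1;14 0 -45 0 0 0 -1;14 0 -75 0 0 0 -1;14 0 -75 0 0 7 -1;14 0 -75 0 0 14 -1;14 0 -75 0 0 21 -1;14 0 -75 0 0 28 -0.5;14 0 -75 0 0 35 0' | grep -E "tool_pos|contact|clock"; python3 - <<'E'
from h import *
go(13,157,130,0)
E
```

```text
clock: 6.68
tool_pos: [0.4734, 0.0602, 0.1346]
contact_force: [-0.5, 0.1, 0.2]
now L [-49.3  52.8] z 134.6 F [-0.5  0.1  0.2] clk 6.6833 w 0.06344289640863188
shift [  9.5 121.    4.7] turn [1.000e-01 5.000e-02 5.464e+01]
```

```bash
python3 -m crank '0 20 0 0 0 7 0;2 40 0 0 0 14 0;4 60 0 0 0 21 0;6 80 0 0 0 28 0;8 100 0 0 0 35 0;9.5 121 0 0 0 42 0;9.5 121 0 0 0 49 0;9.5 121 0 0 0 54.6 0;9.5 121 0 0 0 54.6 0;9.5 121 0 0 0 54.6 0' | grep -E "tool_pos|contact|clock"; python3 - <<'E'
from h import *
go(13,157,75,0)
d=cam("top"); im=d["img"]; m=cv2.morphologyEx(bluemask(im),cv2.MORPH_CLOSE,np.ones((5,5)))
c,sz,b=rectpts(onplane(d,biggest(m,(342,205)),.076)); print(c,sz,longdir(b)); print((toL(b/1000)*1000).round(1))
save(d,"pics/t2.png")
E
```

```text
clock: 7.52
tool_pos: [0.5264, 0.1694, 0.1343]
contact_force: [-0.4, 0.1, 0.1]
now L [ 12.1 157.4] z 134.3 F [-0.4  0.1  0.1] clk 7.5167 w 0.04252882913174192
shift [-0.4  0.9 59.3] turn [ 0.04 -0.    0.56]
[542.64477539  31.15559196] (89.4639663696289, 85.67390441894531) -85.34421
[[-27.5  61.1]
 [-27.3 -24.6]
 [ 62.2 -24.4]
 [ 62.   61.3]]
```

Blank now lies with its far side at xL≈62 (fence 63), square, and its right end at yL≈-24.5. Lowering behind its left end.

```bash
python3 -m crank '0 1 25 0 0 0.5 0;0 1 45 0 0 0.5 0;0 1 55 0 0 0.5 0;0 1 59 0 0 0.5 0;0 1 60 0 0 0.5 0;0 1 60 0 0 0.5 0;0 1 60 0 0 0.5 0' | grep -E "tool_pos|contact|clock"; python3 -m crank '0 0 1 0 0 0 0;0 0 2 0 0 0 0;0 0 3 0 0 0 0;0 0 3 0 0 0 0;0 0 3 0 0 0 0' | grep -E "tool_pos|contact|clock"; python3 -m crank '0 0 1 0 0 0 0;0 0 1 0 0 0 0' | grep -E "tool_pos|contact|clock"
```

```text
clock: 8.15
tool_pos: [0.5285, 0.1696, 0.0755]
contact_force: [-0.1, -0.0, 0.7]
clock: 8.57
tool_pos: [0.5275, 0.1694, 0.0714]
contact_force: [0.2, -0.5, 0.2]
clock: 8.73
tool_pos: [0.5274, 0.1694, 0.0701]
contact_force: [0.5, -0.1, -0.3]
```

```bash
python3 -m crank '0 0 1 0 0 0 0;0 0 1 0 0 0 0' | grep -E "tool_pos|contact|clock"; python3 -m crank '0 0 1 0 0 0 0;0 0 1 0 0 0 0' | grep -E "tool_pos|contact|clock"
```

```text
clock: 8.9
tool_pos: [0.5273, 0.1694, 0.069]
contact_force: [0.6, 0.1, 0.0]
clock: 9.07
tool_pos: [0.5276, 0.1694, 0.0683]
contact_force: [0.3, 1.3, 1.2]
```

```bash
python3 -m crank '0 0 1 0 0 0 0;0 0 1 0 0 0 0' | grep -E "tool_pos|contact|clock"
```

```text
clock: 9.23
tool_pos: [0.5277, 0.1695, 0.0682]
contact_force: [-1.8, 0.4, 5.1]
```

Fingertips just touch the ledge at TCP z=68 mm. Lift 3 mm and push along −y with both fingers.

```bash
python3 -m crank '0 0 -3 0 0 0 0;0 0 -3 0 0 0 0;-4 0 -3 0 0 0 0;-8 0 -3 0 0 0 0;-12 0 -3 0 0 0 0;-16 0 -3 0 0 0 0;-20 0 -3 0 0 0 0;-24 0 -3 0 0 0 0;-28 0 -3 0 0 0 0;-32 0 -3 0 0 0 0' | grep -E "tool_pos|contact|clock"; python3 -m crank '-4 0 0 0 0 0 0;-8 0 0 0 0 0 0;-12 0 0 0 0 0 0;-16 0 0 0 0 0 0;-20 0 0 0 0 0 0;-24 0 0 0 0 0 0;-28 0 0 0 0 0 0;-32 0 0 0 0 0 0;-36 0 0 0 0 0 0;-40 0 0 0 0 0 0' | grep -E "tool_pos|contact|clock"; python3 - <<'E'
from h import *
go(13,-35,70.5,0)
d=cam("top"); im=d["img"]; m=cv2.morphologyEx(bluemask(im),cv2.MORPH_CLOSE,np.ones((5,5)))
c,sz,b=rectpts(onplane(d,biggest(m,(370,205)),.076)); print(sz); print((toL(b/1000)*1000).round(1))
E
```

```text
clock: 10.07
tool_pos: [0.5298, 0.137, 0.0701]
contact_force: [-0.5, 2.3, -0.5]
clock: 10.9
tool_pos: [0.5331, 0.0973, 0.0703]
contact_force: [-0.2, 1.3, -1.6]
now L [13.1 85. ] z 70.3 F [-0.2  1.3 -1.6] clk 10.9 w 0.04277262944080793
shift [-120.     0.2   -0.2] turn [-0.    0.   -0.11]
(89.42732238769531, 57.85919189453125)
[[-27.5 -28.2]
 [-27.4 -86.1]
 [ 62.1 -85.9]
 [ 61.9 -28. ]]
```

Going well: the blank is square, against the fence, and its left end is 11 mm ahead of the TCP. Final TCP should be yL≈-59. Push 110 mm, then look.

```bash
python3 -m crank '-4 0 0 0 0 0 0;-8 0 0 0 0 0 0;-12 0 0 0 0 0 0;-16 0 0 0 0 0 0;-20 0 0 0 0 0 0;-24 0 0 0 0 0 0;-28 0 0 0 0 0 0;-32 0 0 0 0 0 0;-36 0 0 0 0 0 0;-40 0 0 0 0 0 0' | grep -E "tool_pos|contact|clock"; python3 -m crank '-4 0 0 0 0 0 0;-8 0 0 0 0 0 0;-12 0 0 0 0 0 0;-16 0 0 0 0 0 0;-20 0 0 0 0 0 0;-24 0 0 0 0 0 0;-28 0 0 0 0 0 0;-32 0 0 0 0 0 0;-36 0 0 0 0 0 0;-40 0 0 0 0 0 0' | grep -E "tool_pos|contact|clock"; python3 -m crank '-4 0 0 0 0 0 0;-8 0 0 0 0 0 0;-12 0 0 0 0 0 0;-16 0 0 0 0 0 0;-20 0 0 0 0 0 0;-24 0 0 0 0 0 0;-28 0 0 0 0 0 0;-30 0 0 0 0 0 0;-30 0 0 0 0 0 0' | grep -E "tool_pos|contact|clock"; python3 - <<'E'
from h import *
go(13,-59,70.5,0)
d=cam("top"); im=d["img"]; m=cv2.morphologyEx(bluemask(im),cv2.MORPH_CLOSE,np.ones((5,5)))
c,sz,b=rectpts(onplane(d,biggest(m,(430,205)),.076)); print(sz); print((toL(b/1000)*1000).round(1))
im=cam("side")["img"][190:340,270:440]; cv2.imwrite("pics/s3.png",cv2.resize(im,None,fx=4,fy=4,interpolation=cv2.INTER_CUBIC)[:,:,::-1])
E
```

```text
clock: 11.78
tool_pos: [0.5362, 0.0574, 0.0703]
contact_force: [-0.4, 1.6, -0.7]
clock: 12.62
tool_pos: [0.5393, 0.0175, 0.0703]
contact_force: [-0.1, 0.9, 1.4]
clock: 13.37
tool_pos: [0.5416, -0.0127, 0.0702]
contact_force: [0.9, 0.1, 0.3]
now L [ 12.8 -25.3] z 70.2 F [0.9 0.1 0.3] clk 13.3667 w 0.043063030794260646
shift [-33.7   0.2  -0.3] turn [-0.    0.03 -0.14]
(61.622745513916016, 101.03942108154297)
[[ -28.5  -46.7]
 [ -27.5 -147.7]
 [  34.1 -147.1]
 [  33.1  -46. ]]
```

View pics/s3.png

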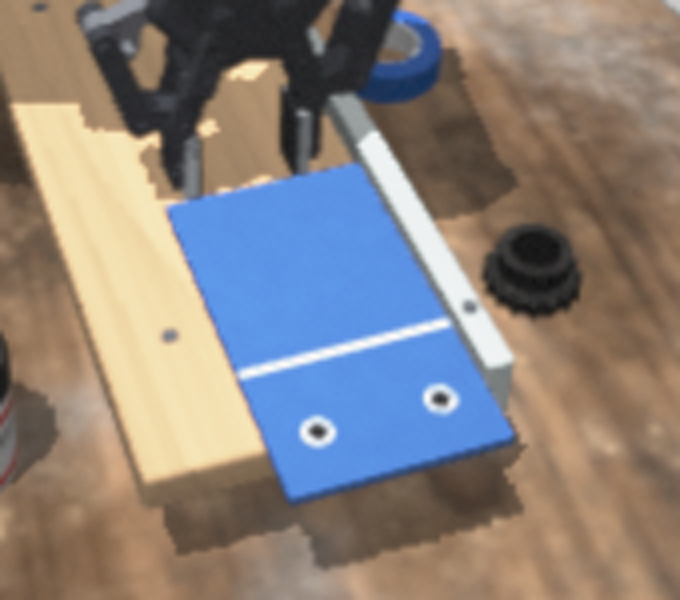

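The blank is flush with the fence and square. The line runs from crop (240,375) to (450,322), and the ledge end edge from (148,487) to (265,452), so it still has about 34 mm to go. Working it out from these pixels.

```bash
python3 - <<'E'
from h import *
d=cam("side")
f=lambda p,z:(toL(onplane(d,np.array(p)/4+[270,190],z))*1000).round(1)
print("line",f([[240,375],[450,322]],.076)); print("end",f([[148,487],[265,452]],.07)); print("blank R end",f([[290,497],[516,438]],.076)); print("fence end top",f([[485,372],[512,360]],.084))
E
```

```text
line [[ -24.  -136.8]
 [  64.6 -137.3]]
end [[ -71.4 -171.9]
 [ -25.3 -170.2]]
blank R end [[ -24.9 -196.3]
 [  64.3 -198. ]]
fence end top [[  63.2 -171.2]
 [  75.6 -169. ]]
```

Side view: the line is 33.8 mm short of the end; the TCP estimate gives 33.7 mm, so they agree. Push 33.5.

```bash
python3 -m crank '-4 0 0 0 0 0 0;-8 0 0 0 0 0 0;-12 0 0 0 0 0 0;-16 0 0 0 0 0 0;-20 0 0 0 0 0 0;-24 0 0 0 0 0 0;-28 0 0 0 0 0 0;-31 0 0 0 0 0 0;-33 0 0 0 0 0 0;-33.5 0 0 0 0 0 0' | grep -E "tool_pos|contact|clock"; python3 -m crank '0 0 0 0 0 0 0;10 0 0 0 0 0 0;20 0 0 0 0 0 0;20 0 -20 0 0 0 0;20 0 -50 0 0 0 0;20 0 -90 0 0 0 0;60 0 -120 0 0 0 0;100 0 -120 0 0 0 0;100 0 -120 0 0 0 0'  | grep -E "tool_pos|contact|clock"; python3 - <<'E'
from h import *
d=cam("side"); im=d["img"][210:360,280:450]; cv2.imwrite("pics/s4.png",cv2.resize(im,None,fx=4,fy=4,interpolation=cv2.INTER_CUBIC)[:,:,::-1])
d=cam("top"); im=d["img"]; m=cv2.morphologyEx(bluemask(im),cv2.MORPH_CLOSE,np.ones((5,5)))
c,sz,b=rectpts(onplane(d,biggest(m,(440,205)),.076)); print(sz); print((toL(b/1000)*1000).round(1))
E
```

```text
clock: 14.35
tool_pos: [0.5442, -0.0458, 0.0703]
contact_force: [-0.2, 1.5, -0.2]
clock: 15.1
tool_pos: [0.5378, 0.06, 0.194]
contact_force: [-0.5, 0.5, -0.7]
(89.57708740234375, 115.99777221679688)
[[ -27.6 -113.5]
 [ -28.  -229.5]
 [  61.5 -229.9]
 [  62.  -113.9]]
```

View pics/s4.png

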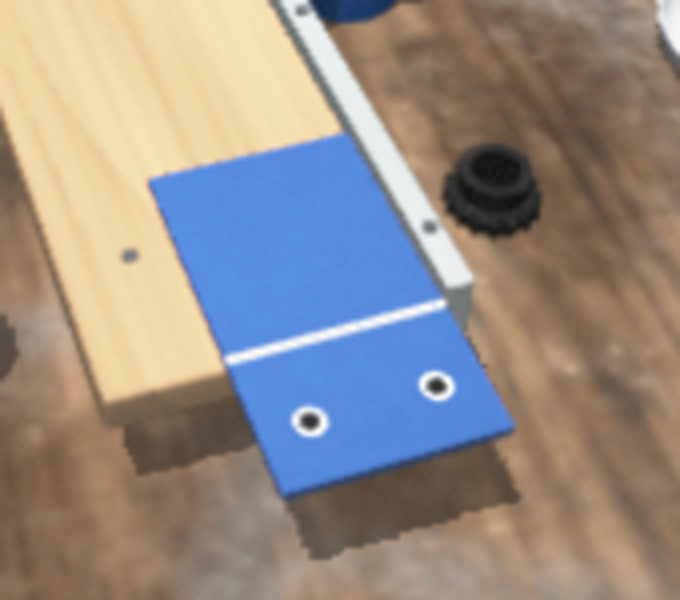

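The line (228,360)–(445,303) is level with the ledge end (105,402)–(230,372); the blank is square, on the fence and flat. One numeric check, then hand in.

```bash
python3 -m crank '0 0 0 0 0 0 0;0 0 0 0 0 0 0;0 0 0 0 0 0 0' | grep clock; python3 - <<'E'
from h import *
d=cam("side")
f=lambda p,z:(toL(onplane(d,np.array(p)/4+[280,210],z))*1000)
l=f([[228,360],[445,303]],.076); e=f([[105,402],[230,372]],.07); print(l,e)
if abs(l[:,1].mean()-e[:,1].mean())<4: print(hand_in())
E
```

```text
clock: 15.45
[[ -24.01120949 -169.68475734]
 [  64.53382014 -170.26681924]] [[ -71.87746449 -169.46311034]
 [ -23.5032143  -170.8288282 ]]
the job is handed in; nothing more can be done
None
```

The job is handed in: the blank lies square against the fence with its white line within about 1 mm of the ledge's right-hand end by camera measurement, and the arm is clear of everything.

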